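# Close the lock ring of a pressure filter holder with the fitting pin spanner

### The arm

A 7-joint arm with a two-finger parallel gripper is mounted at the origin on a cart in front of the work surface, level with it; the furniture and walls round the work are solid. World frame = base frame: x ahead of the robot, y to its left, z up, the work surface at z = 0. Lengths are in m, angles in rad, forces in N, time in s.
With the tool pointing down it reaches from about 0.4 to 0.85 m from the base axis. Payload 6.9 kg.
Tool frame: the origin (TCP) lies midway between the tips of the shut fingers; the grasp point (between the pads) lies 19 mm behind it; z points along the fingers, y is the direction in which the jaws open and shut (so a half turn about z gives the same grasp; the last joint's range is limited). The gripper opens to 85 mm and grips with 20 to 120 N. Pads are 22 mm wide; open, the fingers measure 114 mm over their backs; the gripper's body (76 mm by 85 mm) begins 54 mm behind the grasp point. The pads swing forward as they close: fully open they stand 13 mm farther back than shut.
Start: joints at [1.323, 0.507, -0.238, 1.5, 0.126, 1.149, -0.155], TCP at [0.217, -0.586, 0.231] pointing down, gripper open.
Joint ranges: [-3.08, 3.08], [-0.24, 2.05], [-1.43, 1.35], [0, 2.5], [-1.52, 4.66], [0.17, 1.96], [-2.89, 2.89]. Speed limits (rad/s): [2.39, 2.39, 3.14, 3.14, 3.14, 3.14, 3.14].

### API

Orientations are given as a unit quaternion [x, y, z, w].
In Python, from rig import ctrl gives the robot as it stands. The module is installed in compiled form; this text tells all that it offers.
- The arm moves only by the tool servo_tool, never from a script. Its argument "increments" is one flat list of numbers, 5 for each row, row after row: the closure, from 0 (fully open) to 1 (shut), then the shift along the tool's x, y, z in units of 25 mm (1.0 is 25 mm), then the turn about the tool's z in units of 5 degrees (1.0 is 5 degrees). In form: [grip, dx, dy, dz, turn, grip, dx, dy, dz, turn, ...]. A call has 1 to 12 rows; each row is the pose to reach, as a shift and turn from the pose commanded when the call began, along the tool's axes at that moment; what a row does not reach only later rows make up. A row lasts 1/10 s, in which the tool goes at most 50 mm and 8.59 degrees, less where a joint would pass 70% of its speed; a pose out of reach is approached as far as the arm can. A call with a gripper value outside its range is refused whole. The fingers move at their own pace and stop on an object; "grip_force" is the grip in N (left out, the last holds). Time passes only in rows, so rows that repeat a pose let the fingers close. It gives the time, the measured TCP pose, the force and the opening at its end, in the units of the state.
- ctrl.observe(): the state, without advancing time (a new reading comes with each control period).
- ctrl.read_camera(name): name is "scene" or "top" or "wrist"; returns (picture, depth): 480x640x3 uint8, red, green, blue; 480x640 float32, m along the optical axis (not along the pixel's ray), 0 where there is no reading.
- ctrl.get_calibration(name): a dict with "K" (3x3 intrinsics, pixels), "T" (4x4, takes a point from camera to world coordinates). Camera axes: x right, y down, z forward; pixel columns grow to the right and rows downward; lengths in m; the calibration is good to about 2 mm. A picture is of the moment at which its call begins: read the wrist's pose just before it. get_calibration takes no time and is no camera call; for the wrist camera it gives the pose at the moment of the call.
- ctrl.sign_off(): hands the job in, once; it reports no verdict.
Trained networks look in the newest picture that a camera, given by its name, has taken for a name from the list of things; names that differ only in an ending like _2 or _b are one class to them, and where a whole thing is asked for, a point or a joint stands for the part that bears it (a point fixed in the world has none). Each returns a list of dicts, best first, with "confidence" (0 to 1); they miss things now and then, are a little off and sometimes report something else, mostly with a low value. They report only what shows in the picture. A call takes as long as a camera call.
- ctrl.trace(camera, thing): "region" (480x640 bool, what is visible of it).
- ctrl.tip_of(camera, thing): "position" ([x, y, z] in m, in world coordinates, good to about 4 mm: a listed point, or the origin of a listed thing).
The state is a dict: "time_s": time; "q": joint angles; "joint_vel": joint speeds; "joint_torque": joint torques, N m; "tool_pos": TCP position; "eef_rot": TCP orientation; "force": force on the tool from outside, world axes, zero at the start; "torque": the same for the moment, N m; "gripper_width": opening from 0.0 (shut) to 1.0 (fully open).
Only numpy, scipy, OpenCV 4.12 (cv2) and the standard library are available. Lean on these libraries where they do the work, as an engineer would, in place of code of your own. Each camera call takes 0.05 s, during which the arm holds its last target.

### The job

Close the lock ring on the steel filter holder with the pin spanner that fits it, the wide one with the green grip: set both its prongs down into the ring's two holes, then turn the ring clockwise (seen from above) until it stops. Leave the spanner standing fully down in the ring, and leave the narrow spanner with the orange grip in its stand.

Things in the scene. Friction and masses are not known exactly. Their poses are not given: they have to be found in the camera images.
- spanner_wide: Pin spanner that fits, 0.2 kg: steel bar 86x20x12 mm high; on it an upright green grip 50 (x) x 16 (y), z 12 to 57; two prongs below, 9 thick, 16 long, tips tapered to 5, at x = +-33. Origin: mid bar, on its underside; x along the bar through both prongs, z up. Prongs stand loose in a fixed black block 100x36x28 high: lift over 16 mm. Grip it across its 16 mm. Same after a half turn about z.
- spanner_narrow: The other pin spanner, which does not fit: orange grip of the same size, steel bar only 56 mm long, prongs at x = +-18 mm. It stands in a second black block like the first; the two spanners may change places. Origin and axes as on the wide one.
- ring_face (a point): Centre of the top face, 68 mm up, of the ribbed aluminium lock ring (100 mm across, 20 high) on the fixed steel filter holder (foot 120 mm across; hub 4 mm below the face). Turns with the ring: x through both holes, z up. Holes black-lined, 18 wide, 20 deep, at x = +-33. Prongs fully in: the spanner's origin lies here, play 4.5 mm all round, so it turns about 8 degrees before it drives the ring.
- lock_ring (a joint): Angle of the lock ring, rad: grows as it turns clockwise seen from above; starts at 0 to 0.3; firm closed stop at 1.2, where the red mark on the ring's rim comes over the red mark on the holder. It stays where it is left; turning it takes about 0.12 N m.

How it is judged:
By the outcome, as a careful person would: the job done as asked, in the order asked, and still so for the second after the job is handed in, with the robot touching nothing.
It also fails if it takes over 48 s, if anything falls off the work surface, if the arm or the gripper's body presses on something with over 40 N, if the wrist force passes 120 N, or if a joint passes its speed limit or range.

## Working session

There is one attempt and no reset: what is moved stays moved. The work goes in short steps, Python scripts to look and compute and a tool call to move; the robot and the scene stay as the last step left them, time stands still between calls to the robot, and variables do not carry over. Pictures are saved under pics/ and viewed, and the job is handed in when it is done.

Besides the shell and the picture viewer there is one more tool, called after "Emit:" as name(argument=value, ...), one argument or row to a line, values as JSON. servo_tool: Moves the arm, as the interface text tells. Its arguments: {"type":"object","properties":{"increments":{"type":"array","items":{"type":"number"}},"grip_force":{"type":"number"}},"required":["increments"]}

```bash
mkdir -p pics
python3 - <<'E'
from rig import ctrl
import cv2
s=ctrl.observe();print(s)
for n in("scene","top"):
    p,d=ctrl.read_camera(n);cv2.imwrite(f"pics/{n}0.png",p[:,:,::-1])
    for t in("spanner_wide","spanner_narrow","ring_face"):
        print(n,t,[(r["confidence"],r["position"]) for r in ctrl.tip_of(n,t)])
print(ctrl.observe()["time_s"])
E
```

```text
{'time_s': 0.0, 'q': array([ 1.32253992,  0.50833431, -0.23752805,  1.50115394,  0.12576731,
        1.14890781, -0.15478593]), 'joint_vel': array([ 0.00034374,  0.0016662 , -0.0009161 , -0.00071351, -0.00090733,
       -0.00146049, -0.00030769]), 'joint_torque': array([ 1.28144227e-03, -6.20599365e+01, -2.18599230e+00, -2.49657619e+01,
        1.27908078e-02,  1.21690723e-02,  2.13591636e-05]), 'tool_pos': array([ 0.21624438, -0.58585132,  0.23042472]), 'eef_rot': array([ 9.84391736e-01,  1.75988902e-01, -2.06183581e-04, -8.79257375e-04]), 'force': array([ 0.24678133, -1.01291269,  0.22930465]), 'torque': array([0.00335704, 0.05145245, 0.04743872]), 'gripper_width': 0.9965087239944584}
scene spanner_wide [(0.68, [0.4607, -0.2589, 0.0295])]
scene spanner_narrow [(0.94, [0.4822, -0.382, 0.0278])]
scene ring_face [(0.95, [0.4687, -0.0229, 0.0694])]
top spanner_wide [(0.82, [0.4702, -0.2635, 0.0269])]
top spanner_narrow [(0.7, [0.4815, -0.3846, 0.0266])]
top ring_face [(0.73, [0.4716, -0.022, 0.0651])]
0.4
```

View pics/scene0.png

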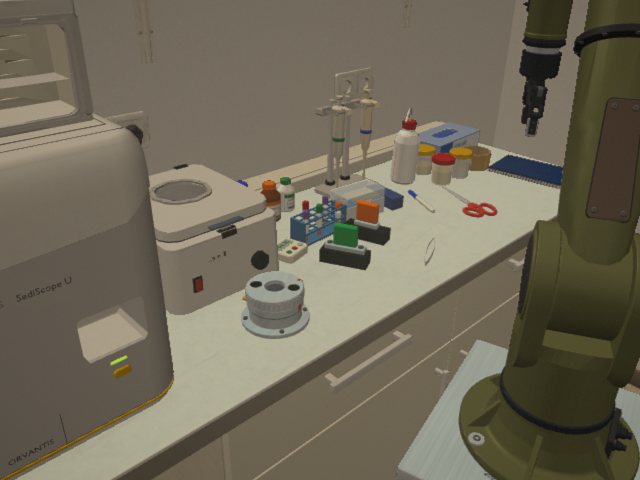

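View pics/top0.png

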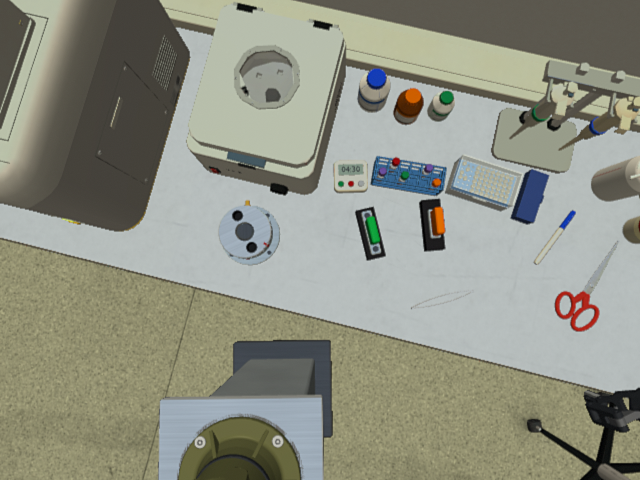

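```bash
cat > h.py <<'E'
import numpy as np, cv2
from rig import ctrl
def cloud(n):
    C=ctrl.get_calibration(n); p,d=ctrl.read_camera(n); K=np.array(C["K"]);T=np.array(C["T"])
    v,u=np.mgrid[0:480,0:640]
    X=np.stack([(u-K[0,2])/K[0,0]*d,(v-K[1,2])/K[1,1]*d,d],-1)
    return p,d,X@T[:3,:3].T+T[:3,3]
def yaw(pts):
    c=pts.mean(0); w,V=np.linalg.eigh(np.cov((pts-c).T)); a=V[:,-1]
    return c,np.degrees(np.arctan2(a[1],a[0]))%180
E
python3 - <<'E'
from h import *
p,d,P=cloud("top")
hsv=cv2.cvtColor(p,cv2.COLOR_RGB2HSV)
xy=P[...,:2]
near=lambda x,y,r:np.hypot(P[...,0]-x,P[...,1]-y)<r
g=(hsv[...,0]>45)&(hsv[...,0]<80)&(hsv[...,1]>150)&near(.467,-.262,.06)
z=P[...,2]
gt=g&(z>.078)
print("grip",g.sum(),gt.sum(),z[g].max(),np.median(z[gt]),xy[gt].mean(0),cv2.minAreaRect(np.float32(xy[gt]*1000)),yaw(xy[gt]))
# block
dark=(hsv[...,2]<60)&near(.467,-.262,.07)&(z>.02)&(z<.035)
print("block",dark.sum(),cv2.minAreaRect(np.float32(xy[dark]*1000)),yaw(xy[dark]))
steel=(z>.034)&(z<.046)&near(.467,-.262,.06)
print("bar",steel.sum(),cv2.minAreaRect(np.float32(xy[steel]*1000)),yaw(xy[steel]))
top=(z>.06)&(z<.075)&near(.47,-.022,.06)
print("ring",top.sum(),cv2.minEnclosingCircle(np.float32(xy[top]*1000)),np.median(z[top]))
im=cv2.resize(p[180:290,200:420],None,fx=3.6,fy=3.6,interpolation=cv2.INTER_CUBIC)
cv2.imwrite("pics/top1.png",im[:,:,::-1])
print(ctrl.get_calibration("top")["T"])
# holes by dark pixels within annulus
dk=(hsv[...,2]<70)&near(.47,-.022,.06)
n,l,st,c=cv2.connectedComponentsWithStats(dk.astype(np.uint8))
K=np.array(ctrl.get_calibration("top")["K"]);T=np.array(ctrl.get_calibration("top")["T"])
for i in range(1,n):
    if st[i,4]>8:
        r=T[:3,:3]@np.linalg.inv(K)@[*c[i],1]; s=(.068-T[2,3])/r[2]
        print(c[i],st[i],T[:3,3]+s*r)
# obstacles height
for x,y in((.6,0),(.62,-.05),(.6,-.1),(.6,-.25),(.55,-.2),(.55,-.25),(.55,-.3)):
    m=near(x,y,.02);print(x,y,z[m].max() if m.any() else None)
E
```

```text
grip 258 232 0.08799368711563116 0.08354979284177477 [ 0.46601008 -0.26103858] ((466.3751220703125, -261.5140075683594), (49.55126190185547, 16.247535705566406), 12.08313274383545) (array([ 0.46601008, -0.26103858]), np.float64(11.697419082106478))
block 354 ((466.33111572265625, -260.7052307128906), (97.90935516357422, 34.83074951171875), 12.110665321350098) (array([ 0.46178076, -0.25692614]), np.float64(13.851204941695215))
bar 210 ((466.0635681152344, -261.46820068359375), (85.30189514160156, 19.894704818725586), 11.954916954040527) (array([ 0.46120594, -0.26018701]), np.float64(13.209559020786827))
ring 2033 ((469.46795654296875, -21.661333084106445), 50.844181060791016) 0.06688180860586856
[[-0.01885529 -0.99394031  0.1082919   0.36361579]
 [-0.99963237  0.02085143  0.01733017 -0.17768344]
 [-0.01948319 -0.10792533 -0.99396807  0.94474199]
 [ 0.          0.          0.          1.        ]]
[236.97260274 215.16438356] [233 211  10  10  73] [ 0.50041133 -0.00785891  0.068     ]
[243.275 234.65 ] [236 225  17  15  40] [ 0.46321496 -0.01972075  0.068     ]
[251.22368421 246.69736842] [247 242  10  10  76] [ 0.44023846 -0.03459662  0.068     ]
0.6 0 0.16191499844466484
0.62 -0.05 0.1642939890844275
0.6 -0.1 0.16386128587872728
0.6 -0.25 0.022432943006133743
0.55 -0.2 0.023561261124923516
0.55 -0.25 0.02233320260324101
0.55 -0.3 0.060385295900155844
```

```bash
ls pics
```

```text
scene0.png
top0.png
top1.png
```

View pics/top1.png

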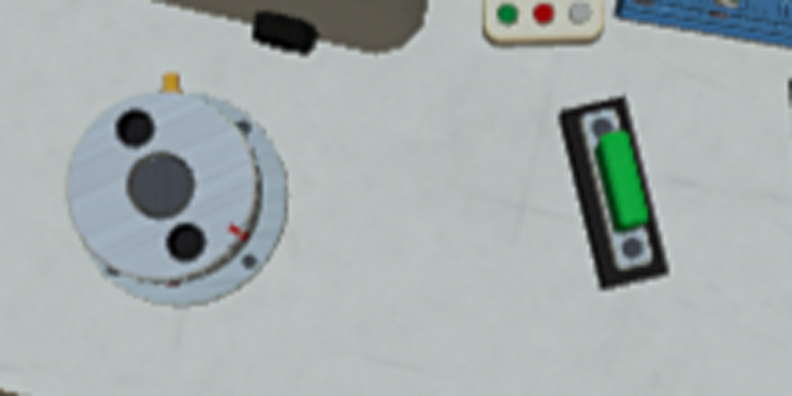

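Emit:
servo_tool(
  increments=[0,1,-0.6,0,0.2,0,2.4,-1.5,0,0.4,0,4,-2.5,0.3,0.6,0,5.7,-3.6,0.6,0.8,0,7.4,-4.7,1,1,0,9.1,-5.7,1.5,1.2,0,10.8,-6.8,2,1.4,0,12.2,-7.7,2.5,1.6,0,13.2,-8.3,3,1.67,0,13.7,-8.6,3.2,1.67,0,13.88,-8.73,3.2,1.67,0,13.88,-8.73,3.2,1.67],
)

```text
time_s: 1.65
tool_pos: [0.4667, -0.261, 0.1515]
eef_rot: [0.995, 0.104, 0.0, 0.0]
force: [0.1, -0.4, -0.2]
gripper_width: 0.999
```

```bash
cat > w.py <<'E'
from h import *
import sys
s=ctrl.observe();q=s["eef_rot"]
print(s["time_s"],s["tool_pos"],"yaw",np.degrees(np.arctan2(2*(q[0]*q[1]+q[2]*q[3]),1-2*(q[1]**2+q[2]**2))),s["q"].round(2),s["force"],s["torque"],s["gripper_width"])
p,d,P=cloud("wrist");cv2.imwrite(sys.argv[1],p[:,:,::-1])
hsv=cv2.cvtColor(p,cv2.COLOR_RGB2HSV)
g=(hsv[...,0]>45)&(hsv[...,0]<80)&(hsv[...,1]>150)&(d>0)
if g.sum()>50:
    zt=np.percentile(P[g][:,2],98);m=g&(P[...,2]>zt-.004)
    print("grip top",m.sum(),zt,cv2.minAreaRect(np.float32(P[m][:,:2]*1000)))
E
python3 w.py pics/w1.png
```

```text
1.65 [ 0.46671735 -0.26104783  0.1514773 ] yaw 11.98454312630081 [ 0.64  0.45 -0.26  1.85  0.15  0.85 -1.05] [ 0.14896293 -0.44269549 -0.20004176] [0.04530123 0.01807558 0.02466847] 0.9985126552842339
grip top 8 0.23246343360608782 ((478.6317443847656, -259.66925048828125), (4.173961162567139, 121.17301177978516), 13.223397254943848)
```

View pics/w1.png

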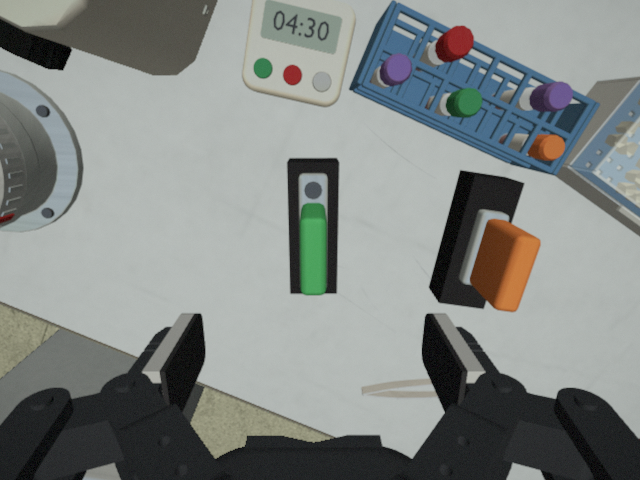

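Emit:
servo_tool(
  increments=[0,0,0,0.8,0,0,0,0,1.9,0,0,0,0,3,0,0,0,0,3.8,0,0,0,0,4.1,0,0,0,0,4.1,0,0.9,0,0,4.1,0,1,0,0,4.1,0,1,0,0,4.1,0,1,0,0,4.1,0,1,0,0,4.1,0,1,0,0,4.1,0],
  grip_force=60,
)

```text
time_s: 2.9
tool_pos: [0.4666, -0.2615, 0.0493]
eef_rot: [0.995, 0.104, 0.0, 0.0]
force: [-1.8, -0.5, 4.5]
gripper_width: 0.182
```

```bash
python3 w.py pics/w2.png
```

```text
2.9 [ 0.46662902 -0.26146831  0.04925761] yaw 11.917951827903387 [ 0.61  0.59 -0.22  1.96  0.21  0.61 -1.11] [-1.7848696  -0.49458277  4.5446277 ] [0.03909043 0.23223032 0.0218694 ] 0.18207893978445094
grip top 83 0.08243276358180149 ((517.67431640625, -284.9342346191406), (34.64154815673828, 137.77566528320312), 63.56815719604492)
```

View pics/w2.png

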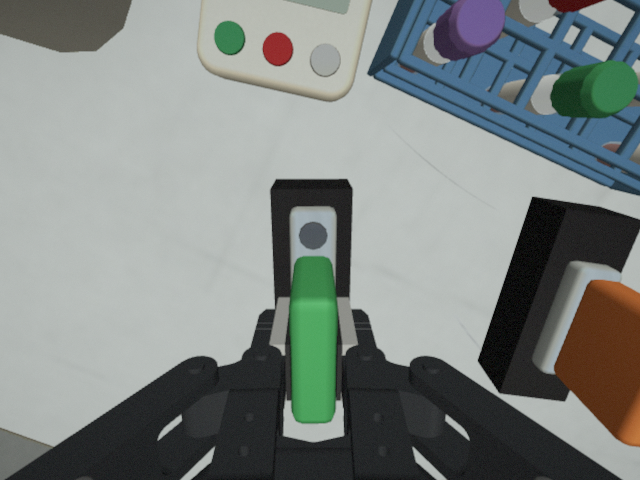

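Emit:
servo_tool(
  increments=[1,0,0,-0.4,0,1,0,0,-1.2,0,1,0,0,-2.2,0,1,0.1,-0.6,-3.2,-0.2,1,0.4,-1.8,-4,-0.5,1,0.8,-3.3,-4.3,-1,1,1.2,-5,-4.3,-1.5,1,1.6,-6.7,-4.3,-2,1,1.9,-8.1,-4.3,-2.3,1,2.05,-9,-4.3,-2.4,1,2.12,-9.36,-4.3,-2.4,1,2.12,-9.36,-4.3,-2.4],
)

```text
time_s: 4.15
tool_pos: [0.4698, -0.0205, 0.1565]
eef_rot: [0.978, 0.208, -0.0, -0.0]
force: [-0.4, -1.3, -1.0]
gripper_width: 0.172
```

```bash
python3 w.py pics/w3.png
python3 - <<'E'
from h import *
for n in("wrist","scene","top"):
    p,d=ctrl.read_camera(n);cv2.imwrite(f"pics/{n}3b.png",p[:,:,::-1])
    for t in("spanner_wide","ring_face"):print(n,t,[(r["confidence"],r["position"]) for r in ctrl.tip_of(n,t)])
E
```

```text
4.15 [ 0.46981996 -0.02053189  0.15654757] yaw 24.03241844153351 [ 0.25  0.37 -0.36  2.    0.18  0.8  -1.35] [-0.42093836 -1.31227953 -0.95903516] [-0.01855783  0.00691621  0.04266546] 0.1723947107234487
grip top 32 0.190270863538811 ((471.5614013671875, -21.015226364135742), (46.63490295410156, 15.429388046264648), 23.720247268676758)
wrist spanner_wide [(0.84, [0.4679, -0.0211, 0.1371])]
wrist ring_face []
scene spanner_wide [(0.95, [0.4657, -0.0222, 0.1403])]
scene ring_face [(0.98, [0.4733, -0.0218, 0.0702])]
top spanner_wide [(0.5, [0.4739, -0.0273, 0.1336])]
top ring_face [(0.57, [0.4686, -0.0204, 0.0662])]
```

View pics/w3.png

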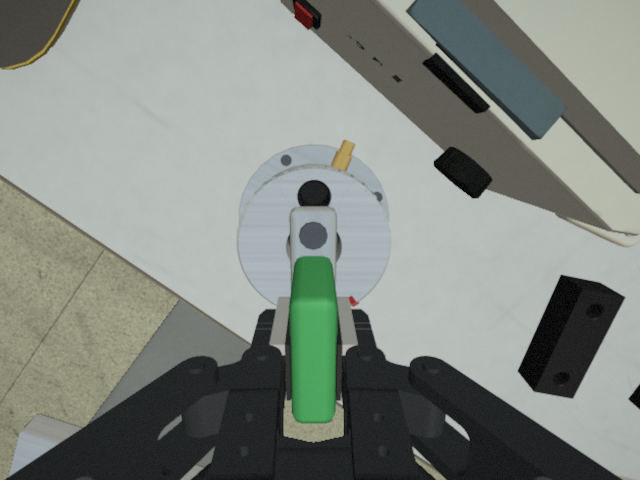

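View pics/scene3b.png

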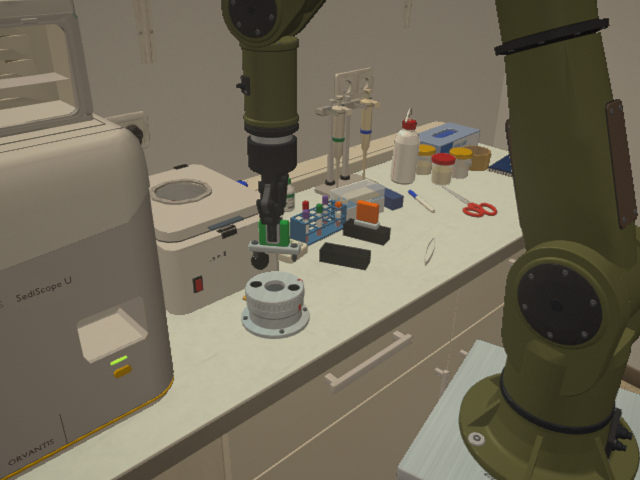

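View pics/top3b.png

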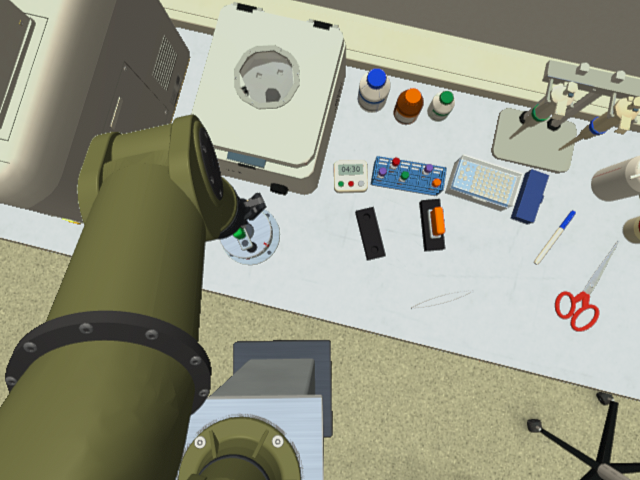

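Run:
```python
from h import *
p=cv2.imread("pics/w3.png");C=ctrl.get_calibration("wrist");K=np.array(C["K"]);T=np.array(C["T"])
def at(u,v,z):
    r=T[:3,:3]@np.linalg.inv(K)@[u,v,1];return (T[:3,3]+(z-T[2,3])/r[2]*r).round(4)
hsv=cv2.cvtColor(p,cv2.COLOR_BGR2HSV)
m=(hsv[170:215,285:345,2]<60).astype(np.uint8)
pts=np.argwhere(m)
print(cv2.minEnclosingCircle(np.float32(pts[:,::-1]+[285,170])), pts.min(0)+[170,285],pts.max(0)+[170,285])
# hole outline visible: left/right extremes and top
(c,_)=cv2.minEnclosingCircle(np.float32(pts[:,::-1]+[285,170]))
s=ctrl.observe();t=s["tool_pos"];a=np.radians(24.03);ax=np.array([np.cos(a),np.sin(a)]);ay=np.array([ax[1],-ax[0]])
def rel(P):d=P[:2]-t[:2];return (d@ax*1000).round(1),(d@ay*1000).round(1)
print("hole",at(*c,.068),rel(at(*c,.068)))
oz=t[2]-.0213
print("prong spot on bar top",rel(at(313.5,235,oz+.012)))
# ring disc fit: bright edges left/right at rows
print("ring left/right row242",rel(at(238,242,.066)),rel(at(390,242,.066)))
print("top edge",rel(at(314,167,.068)))
```

```text
((313.6666564941406, 196.1666717529297), 16.18049430847168) [181 298] [205 329]
hole [ 0.5013 -0.0096  0.068 ] (np.float64(33.7), np.float64(1.5))
prong spot on bar top (np.float64(33.4), np.float64(1.4))
ring left/right row242 (np.float64(3.3), np.float64(-47.3)) (np.float64(3.2), np.float64(50.8))
top edge (np.float64(51.4), np.float64(1.8))
```

Emit:
servo_tool(
  increments=[1,0,0,0.5,0,1,0,0,1.1,0,1,0,0,1.5,0,1,0,0,1.8,0,1,0,0,2.0,0,1,0,0,2.2,0,1,0,0,2.35,0,1,0,0,2.5,0,1,0,0,2.6,0,1,0,0,2.65,0,1,0,0,2.65,0],
)

```text
time_s: 5.75
tool_pos: [0.4699, -0.0214, 0.09]
eef_rot: [0.978, 0.207, -0.0, -0.0]
force: [0.4, -0.0, -2.6]
gripper_width: 0.183
```

```bash
python3 w.py pics/w4.png
```

```text
5.75 [ 0.46991291 -0.02140899  0.08997138] yaw 23.920656990110313 [ 0.22  0.46 -0.32  2.08  0.24  0.63 -1.42] [ 0.35387037 -0.0033344  -2.59553777] [-0.01561237  0.01632594 -0.03084405] 0.1833650897847635
grip top 87 0.13874392162602922 ((534.453857421875, -25.346107482910156), (32.22209548950195, 102.41596984863281), 74.75763702392578)
```

View pics/w4.png

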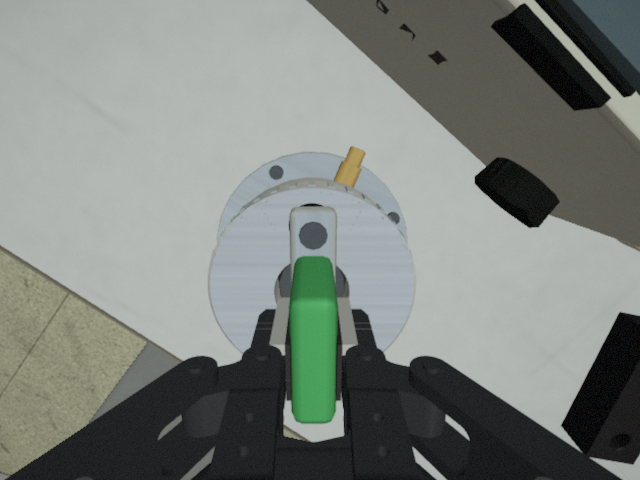

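Emit:
servo_tool(
  increments=[1,0,0,0.02,0.5,1,0,0,0.02,1.5,1,0,0,0.02,2.5,1,0,0,0.02,3.5,1,0,0,0.02,4.5,1,0,0,0.02,5.5,1,0,0,0.02,6.5,1,0,0,0.02,7.5,1,0,0,0.02,8.5,1,0,0,0.02,9,1,0,0,0.02,9,1,0,0,0.02,9],
)

```text
time_s: 7.0
tool_pos: [0.4698, -0.0208, 0.0896]
eef_rot: [0.983, -0.182, -0.0, -0.0]
force: [-1.0, 3.7, -0.4]
gripper_width: 0.184
```

```bash
python3 w.py pics/w5.png
python3 - <<'E'
from h import *
for n,(a,b,c,e) in {"scene":(250,350,220,340),"top":(190,280,200,300)}.items():
    p,d=ctrl.read_camera(n);cv2.imwrite(f"pics/{n}5.png",cv2.resize(p[a:b,c:e],None,fx=5,fy=5,interpolation=cv2.INTER_CUBIC)[:,:,::-1])
E
```

```text
7.0 [ 0.46982199 -0.02078076  0.08964302] yaw -20.955276372135476 [ 0.05  0.45 -0.09  2.08  0.06  0.61 -2.01] [-0.98790622  3.65383345 -0.39537612] [0.79294317 0.209884   0.0687045 ] 0.18352219263540617
grip top 54 0.13578789091441154 ((532.6439208984375, -20.11306381225586), (53.307273864746094, 97.2739028930664), 79.35792541503906)
```

View pics/w5.png

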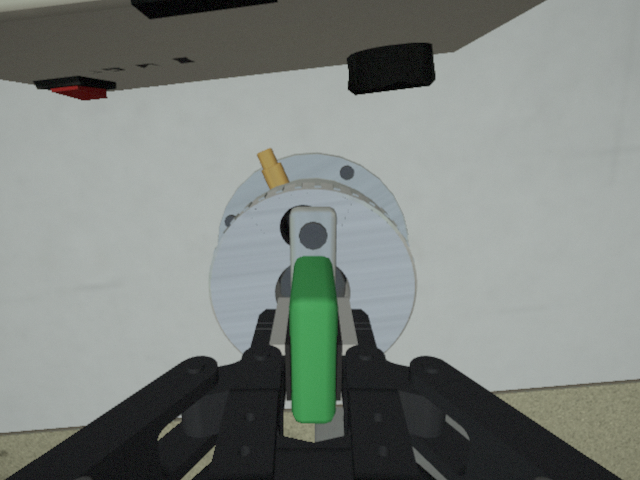

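View pics/scene5.png

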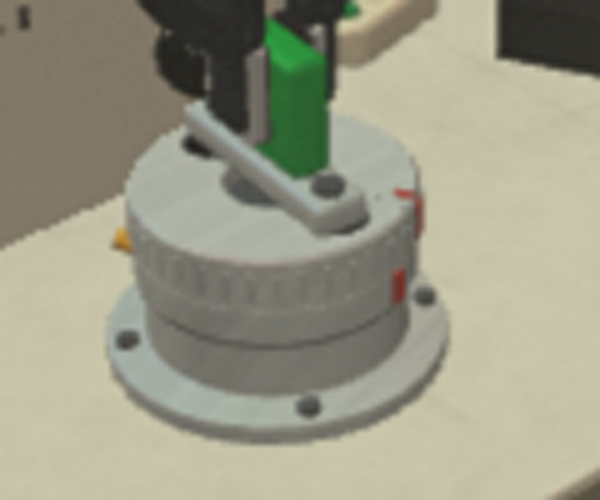

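View pics/top5.png

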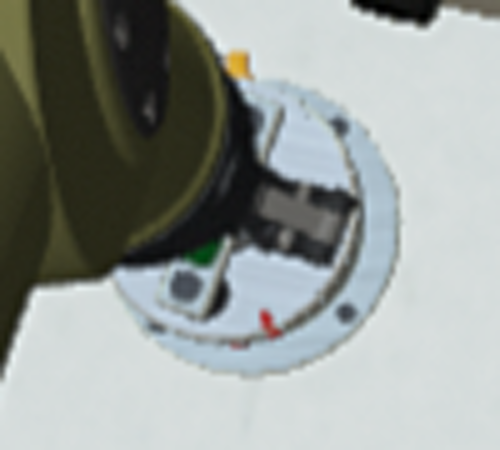

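Emit:
servo_tool(
  increments=[1,0,0,0,0.5,1,0,0,0,1,1,0,0,0,1.5,1,0,0,0,2,1,0,0,0,2,1,0,0,0,2,1,0,0,0,2,1,0,0,0,2],
)

```text
time_s: 7.95
tool_pos: [0.47, -0.0212, 0.0895]
eef_rot: [0.964, -0.267, -0.0, -0.0]
force: [-0.9, 4.4, -1.6]
gripper_width: 0.179
```

```bash
cat > v.py <<'E'
from h import *
import sys
k=sys.argv[1]
s=ctrl.observe();q=s["eef_rot"]
print(s["time_s"],s["tool_pos"],"yaw",np.degrees(np.arctan2(2*(q[0]*q[1]+q[2]*q[3]),1-2*(q[1]**2+q[2]**2))),s["q"].round(2),s["force"],s["torque"],s["gripper_width"])
ims=[]
for n,(a,b,c,e) in {"scene":(250,340,225,325),"top":(195,285,200,300)}.items():
    p,d=ctrl.read_camera(n);ims.append(cv2.resize(p[a:b,c:e],None,fx=4,fy=4,interpolation=cv2.INTER_CUBIC)[:,:,::-1])
cv2.imwrite(f"pics/v{k}.png",np.hstack(ims))
E
python3 v.py 6
```

```text
7.95 [ 0.46998026 -0.02120965  0.08954964] yaw -31.01250455431543 [ 0.02  0.45 -0.03  2.08  0.03  0.6  -2.15] [-0.86654079  4.37022268 -1.57816893] [1.27591625 0.13521542 0.09353134] 0.17932284014210798
```

View pics/v6.png

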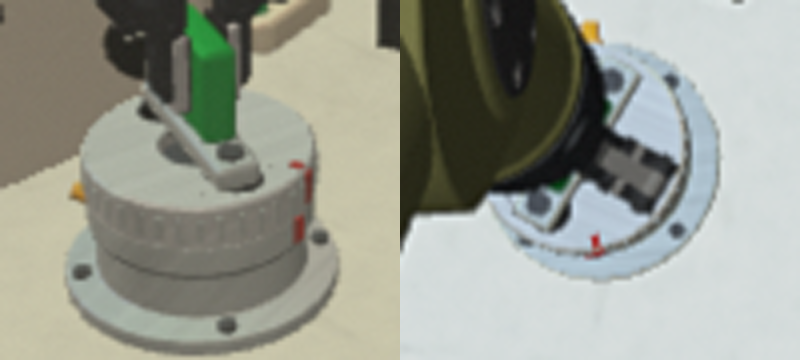

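Emit:
servo_tool(
  increments=[1,0,0,0,0.3,1,0,0,0,0.6,1,0,0,0,0.9,1,0,0,0,1.2,1,0,0,0,1.2,1,0,0,0,1.2,1,0,0,0,1.2],
)

```text
time_s: 8.75
tool_pos: [0.4701, -0.0214, 0.0895]
eef_rot: [0.948, -0.318, 0.0, -0.0]
force: [0.3, 5.7, -1.9]
gripper_width: 0.185
```

```bash
python3 v.py 7
```

```text
8.75 [ 0.47005727 -0.02140311  0.08954638] yaw -37.0478654478796 [-0.    0.45 -0.    2.09  0.    0.6  -2.23] [ 0.31632176  5.71376239 -1.90045491] [1.18920471 0.07020559 0.10038197] 0.18533116281838458
```

View pics/v7.png

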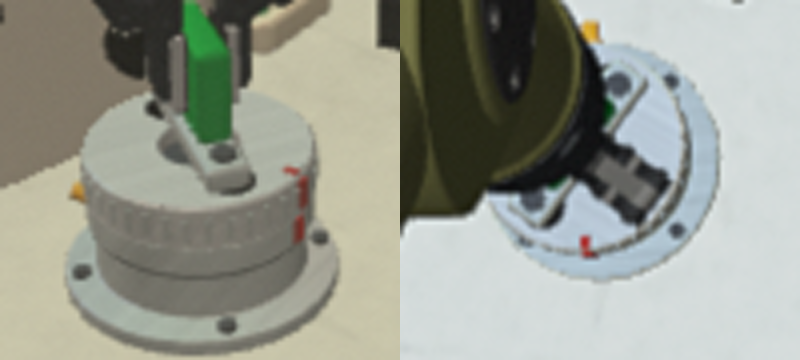

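Emit:
servo_tool(
  increments=[1,0,0,0,0.3,1,0,0,0,0.6,1,0,0,0,0.8,1,0,0,0,0.8,1,0,0,0,0.8],
)

```text
time_s: 9.35
tool_pos: [0.4704, -0.021, 0.0896]
eef_rot: [0.937, -0.35, 0.0, -0.0]
force: [1.7, 5.2, -1.8]
gripper_width: 0.178
```

```bash
python3 v.py 8
```

```text
9.35 [ 0.47040579 -0.02101799  0.08960968] yaw -40.93814951327864 [-0.02  0.45  0.02  2.08 -0.01  0.6  -2.28] [ 1.72643951  5.15181087 -1.84658759] [ 1.42244056 -0.22714974  0.77145941] 0.17777745383170565
```

View pics/v8.png

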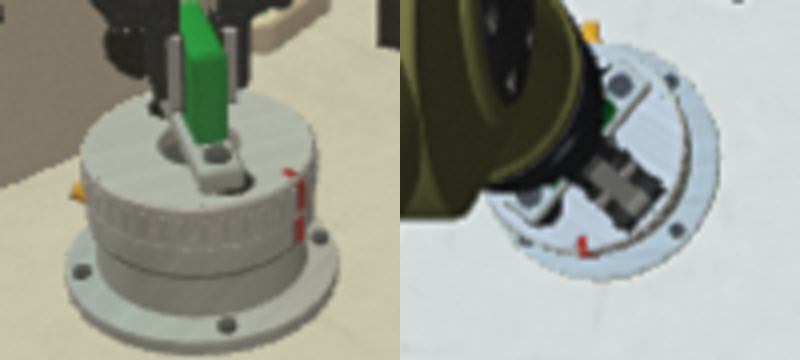

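Emit:
servo_tool(
  increments=[1,0,0,0,0.2,1,0,0,0,0.3,1,0,0,0,0.3,1,0,0,0,0.3],
)

```text
time_s: 9.85
tool_pos: [0.4704, -0.021, 0.0896]
eef_rot: [0.932, -0.361, 0.0, -0.0]
force: [1.2, 4.8, -1.9]
gripper_width: 0.175
```

```bash
python3 v.py 9
```

```text
9.85 [ 0.47037415 -0.02101924  0.08963011] yaw -42.351294581002186 [-0.03  0.45  0.03  2.08 -0.02  0.6  -2.3 ] [ 1.181858    4.80218401 -1.94322101] [ 1.39053852 -0.16366615  1.61801116] 0.17530587929211341
```

View pics/v9.png

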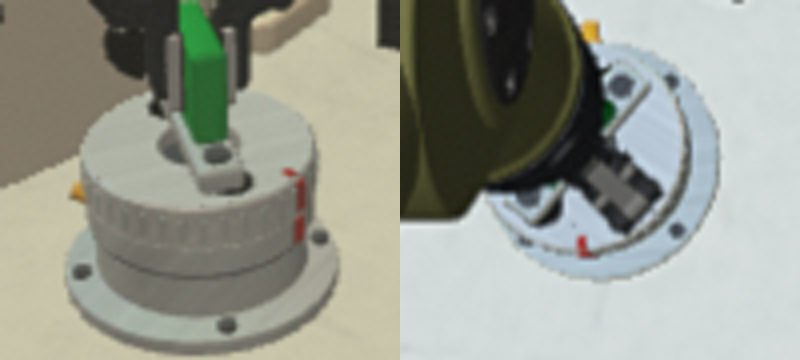

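Emit:
servo_tool(
  increments=[1,0,0,0,-0.4,1,0,0,0.03,-0.7,1,0,0,0.03,-0.7,0.6,0,0,0.03,-0.7,0.3,0,0,0.03,-0.7,0,0,0,0.03,-0.7,0,0,0,0.03,-0.7,0,0,0,0.03,-0.7,0,0,0,0.03,-0.7,0,0,0,0.03,-0.7],
)

```text
time_s: 10.95
tool_pos: [0.4699, -0.0215, 0.0888]
eef_rot: [0.942, -0.334, -0.0, 0.0]
force: [0.5, 0.1, -0.2]
gripper_width: 1.001
```

Emit:
servo_tool(
  increments=[0,0,0,-0.3,0,0,0,0,-1,0,0,0,0,-2,0,0,0,0,-3,0,0,0,0,-4,0,0,-1,0,-4.8,0,0,-2.2,0,-5,0,0,-3.5,0,-5,0,0,-4,0,-5,0,0,-4,0,-5,0],
)

```text
time_s: 11.95
tool_pos: [0.3914, 0.0424, 0.2143]
eef_rot: [0.943, -0.333, 0.0, -0.0]
force: [0.3, -0.4, -0.2]
gripper_width: 1.002
```

```bash
python3 v.py 10; python3 w.py pics/w10.png
python3 - <<'E'
from h import *
for n in("wrist","scene","top"):
    p,d,P=cloud(n)
    for t in("spanner_wide","ring_face","spanner_narrow"):print(n,t,[(r["confidence"],r["position"]) for r in ctrl.tip_of(n,t)])
    h=cv2.cvtColor(p,cv2.COLOR_RGB2HSV);g=(h[...,0]>45)&(h[...,0]<80)&(h[...,1]>150)&(np.hypot(P[...,0]-.47,P[...,1]+.021)<.05)
    if g.sum()>9: print(n,"grip top z",np.percentile(P[g][:,2],[50,90,99]),"(expect .125)")
E
```

```text
11.95 [0.39142407 0.04239488 0.21434889] yaw -38.94657959088141 [-0.15  0.17 -0.02  2.08  0.    0.89 -2.43] [ 0.33482013 -0.35189649 -0.17634591] [-0.0120876  -0.03097388 -0.018399  ] 1.002459538476595
12.05 [0.39326033 0.04114307 0.21415686] yaw -39.08126325651323 [-0.15  0.17 -0.02  2.08  0.01  0.89 -2.43] [ 0.20996276 -0.39883466 -0.54438689] [-0.00760281 -0.05510434  0.02074928] 1.0006777680340055
wrist spanner_wide [(0.67, [0.4716, -0.0182, 0.0683])]
wrist ring_face []
wrist spanner_narrow []
wrist grip top z [0.12355274 0.12428067 0.1246575 ] (expect .125)
scene spanner_wide [(0.76, [0.4679, -0.0229, 0.068])]
scene ring_face [(0.55, [0.4711, -0.0225, 0.0666])]
scene spanner_narrow [(0.81, [0.4756, -0.3823, 0.0263])]
scene grip top z [0.12519444 0.12652055 0.12748781] (expect .125)
top spanner_wide [(0.59, [0.4725, -0.0233, 0.0658])]
top ring_face [(0.74, [0.4702, -0.0215, 0.0678])]
top spanner_narrow [(0.83, [0.4837, -0.3869, 0.0282])]
top grip top z [0.12280395 0.12493296 0.12690635] (expect .125)
```

View pics/v10.png

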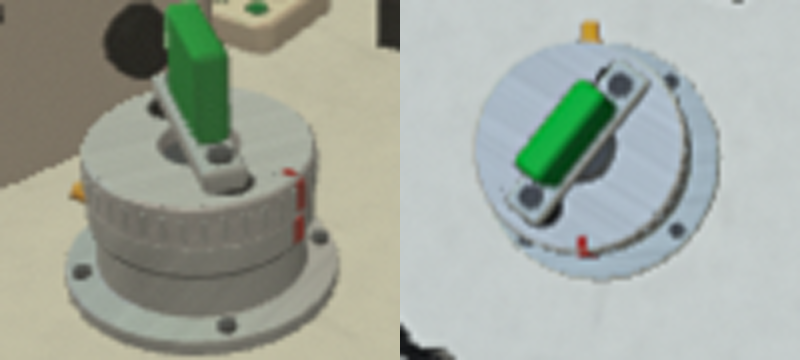

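View pics/w10.png

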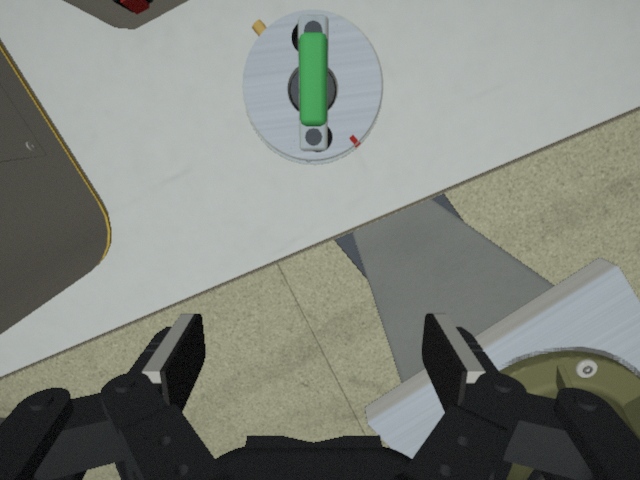

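The spanner stands fully down and upright. The ring's red mark at (302,190) in the left view sits over the holder's mark at (299,230), and the arm is clear.

```bash
python3 -c "
from rig import ctrl
print(ctrl.sign_off())"
```

```text
the job is handed in; nothing more can be done
None
```

The lock ring is closed. I set the green wide spanner's prongs into both holes, turned the ring clockwise to its stop, released the spanner and backed the arm clear. I handed in at about 12.5 s of the 48 s allowed.

- **Stop reached:** the wrist moment about z rose from about 0.1 to 1.6 N m, and the ring no longer moved in the pictures. The red marks line up, and stayed lined up after I let go.
- **Spanner fully down:** its grip top is at about 0.125 m, as expected when seated. Its origin was found at z of about 0.066 to 0.068 m.
- **Narrow spanner:** the orange one is still in its stand.
- **Check that came up empty:** the network could not find the ring face in the wrist picture after release. The scene and top cameras did find it, and agreed within about 1 mm.

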